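# Shut the roof hatches of the toy buses

## Robot

A 7-joint arm with a two-finger parallel gripper is mounted at the origin on the work surface. World frame = base frame: x ahead of the robot, y to its left, z up, the work surface at z = 0. Lengths are in m, angles in rad, forces in N, time in s.
With the tool pointing down it reaches from about 0.425 to 0.875 m from the base axis. Payload 4.7 kg.
Tool frame: the origin (TCP) lies on the centre line of the jaws, within the pads' length; the fingertips stand 14 mm ahead of it and the grasp point (between the pads) lies 5 mm behind it; z points along the fingers, y is the line along which they close (so a half turn about z gives the same grasp; the last joint's range is limited). The gripper opens to 87 mm and grips with 3 to 60 N. Pads are 19 mm wide; open, the fingers measure 117 mm over their backs; the gripper's body (75 mm by 190 mm) begins 51 mm behind the grasp point.
Start: joints at [-1.091, 0.321, -0.07, 1.45, 0.023, 1.371, -0.057], TCP at [0.292, 0.581, 0.237] pointing down, gripper open.
Joint ranges: [-2.86, 2.86], [-0.3, 2.09], [-1.38, 1.24], [0.06, 2.45], [-1.56, 4.7], [0.09, 2.05], [-2.69, 2.69]. Speed limits (rad/s): [2.57, 2.57, 3.14, 3.14, 3.14, 3.14, 3.14].

## Interface

Orientations are given as a rotation vector (axis times angle).
In Python, from bench import * gives the robot as it stands.
- The arm moves only by the shell command python3 -m jog 'ROWS' [FORCE]. ROWS is JSON, a list of rows, each an object of numbers: "claw": the finger opening in mm, from 0 to 87; "dx", "dy", "dz": the shift along the tool's x, y, z in mm; "spin": the turn about the tool's z in degrees. In form: [{"claw": .., "dx": .., "dy": .., "dz": .., "spin": ..}, ...]. A call has 1 to 20 rows; each row is the pose to reach, as a shift and turn from the pose commanded when the call began, along the tool's axes at that moment; what a row does not reach only later rows make up. A row lasts 1/12 s, in which the tool goes at most 41.7 mm and 7.16 degrees, less where a joint would pass 70% of its speed; a pose out of reach is approached as far as the arm can. A call with a gripper value outside its range is refused whole. The fingers move at their own pace and stop on an object; FORCE is the grip in N (left out, the last holds). Time passes only in rows, so rows that repeat a pose let the fingers close. It gives the time, the measured TCP pose, the force, the opening and the grip force at its end, in the units of the state.
- get_state(): the state, without advancing time (a new reading comes with each control period).
- get_image(name): name is "scene" or "top"; returns a dict with "frame" (400x640x3 uint8, red, green, blue), "depth" (400x640 float32, m along the optical axis (not along the pixel's ray), 0 where there is no reading), "K" (3x3 intrinsics, pixels), "T" (4x4, takes a point from camera to world coordinates). Camera axes: x right, y down, z forward; pixel columns grow to the right and rows downward; lengths in m; the calibration is good to about 2 mm. A picture is of the moment at which its call begins.
- close_job(): hands the job in; it is judged then, once.
The state is a dict: "time": time; "joint_positions": joint angles; "qd": joint speeds; "joint_torque": joint torques, N m; "position": TCP position; "tool_rot": TCP orientation; "ft_force": force on the tool from outside, world axes, zero at the start; "torque": the same for the moment, N m; "grip_width": opening from 0.0 (shut) to 1.0 (fully open); "grip_force": force on a finger pad.
Only numpy, scipy, OpenCV 4.12 (cv2) and the standard library are available. Lean on these libraries where they do the work, as an engineer would, in place of code of your own. Each camera call takes 0.05 s, during which the arm holds its last target. There are 200 camera calls.

## Task

The three toy buses standing in their cradles in front of you, each with a bare wooden roof hatch, are to be packed with the roofs shut. Each hatch has a push-push latch: press every hatch that stands open right down to its stop, let go, and check that it stays shut. The hatch that is already shut must not pop open at any time, and all three must be shut at the end.

Things in the scene. Friction and masses are not known exactly. Their poses are not given: they have to be found in the camera images.
- hatch_a (a point): Point to press, on top of bus A's roof hatch, mid-width: a birch board 125 x 70 x 12 mm, hinged at the bus's rear end; point 85 mm from the hinge, 40 mm from the free edge by the cab. Height over the bench: 100 mm shut (level), about 130 mm open (sprung up 0.36 rad). Axes: x along the board from free edge to hinge, y across it, z out of its upper face. The three buses look alike.
- hatch_b (a point): The same point on bus B's hatch. Each latch is push-push: pressed to its firm stop (the point about 7 mm below its shut height, some 3 N to get there) and let go, an open hatch stays shut and a shut one springs open. A lighter press, stopping 1 mm or more short of the stop, may not change it; 7 to 20 N is sure to reach the stop. Straight down with closed fingertips works.
- hatch_c (a point): The same point on bus C's hatch. Each bus is yellow, 200 mm long and 86 mm wide, and fixed to the bench in its cradle; its walls and cab roof are 90 mm high, so that the top of a shut hatch stands 10 mm proud of them. Neighbouring buses are at least 0.19 m apart, centre to centre.

How it is judged:
By the outcome, as a careful person would: the job done as asked, in the order asked, and still so for the second after the job is handed in, with the robot touching nothing.
It also fails if it takes over 32 s, if anything falls off the work surface, if the arm or the gripper's body presses on something with over 40 N, if the wrist force passes 120 N, or if a joint passes its speed limit or range.

## Working session

There is one attempt and no reset: what is moved stays moved. The work goes in short steps, Python scripts to look and compute and a shell command to move; the robot and the scene stay as the last step left them, time stands still between calls to the robot, and variables do not carry over. Pictures are saved under pics/ and viewed, at most 10 in all, crops included, and the job is handed in when it is done.

```bash
mkdir -p pics
python3 - <<'E'
from bench import *
import cv2,numpy as np
s=get_state();print(s['time'],s['position'],s['tool_rot'],s['grip_width'],s['ft_force'])
for n in("top","scene"):
    d=get_image(n);np.savez(f'pics/{n}0.npz',**d);cv2.imwrite(f'pics/{n}0.png',d['frame'][:,:,::-1]);print(n,d['K'].tolist(),d['T'].round(3).tolist())
E
```

```text
0.0 [0.29173785 0.58024643 0.23542392] [-7.24967397e-01 -3.05641497e+00  3.04233296e-03] 0.9969744161313722 [-0.61283494  0.25456347 -0.02709474]
top [[483.82373683612605, 0.0, 322.4724989054391], [0.0, 483.82373683612605, 203.00730720638802], [0.0, 0.0, 1.0]] [[-0.073, -0.968, 0.238, 0.307], [-0.997, 0.072, -0.014, 0.018], [-0.004, -0.239, -0.971, 1.17], [0.0, 0.0, 0.0, 1.0]]
scene [[517.813013266966, 0.0, 318.36800305277023], [0.0, 517.813013266966, 190.9127520003732], [0.0, 0.0, 1.0]] [[0.494, 0.68, -0.542, 1.183], [0.869, -0.394, 0.298, -0.35], [-0.011, -0.618, -0.786, 1.071], [0.0, 0.0, 0.0, 1.0]]
```

View pics/top0.png

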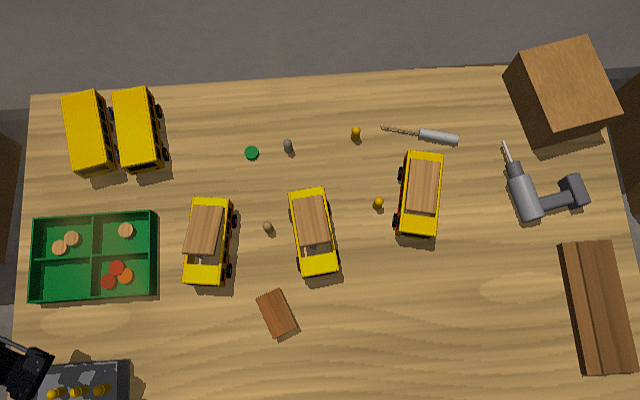

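View pics/scene0.png

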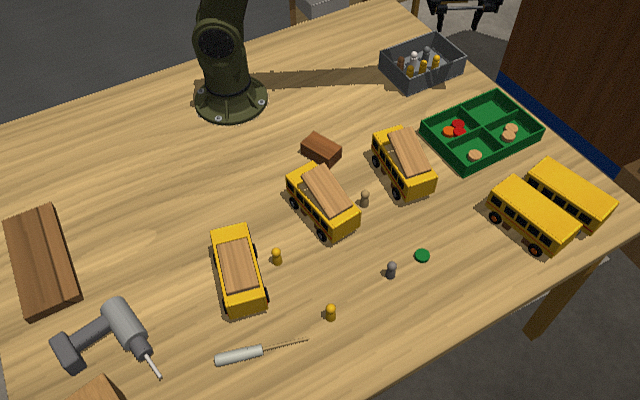

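The top view shows three buses at about (208,240), (314,230) and (420,193). The left two hatches look sprung up at the near end and the right one looks shut. Next I measure them by depth.

```bash
cat > h.py <<'E'
import cv2,numpy as np
def world(d):
    v,u=np.mgrid[:400,:640];z=d['depth'];K=d['K']
    p=np.stack([(u-K[0,2])/K[0,0]*z,(v-K[1,2])/K[1,1]*z,z],-1)
    return p@d['T'][:3,:3].T+d['T'][:3,3]
def measure(d,c0):
    """per bus: yellow+hatch body from depth; hatch plane fit. c0 = approx xy list"""
    P=world(d);hsv=cv2.cvtColor(d['frame'],cv2.COLOR_RGB2HSV)
    yel=(hsv[...,1]>215)&(hsv[...,0]>18)&(hsv[...,0]<35)
    ok=d['depth']>0
    for c in c0:
        near=ok&(np.hypot(P[...,0]-c[0],P[...,1]-c[1])<.125)
        top=near&(P[...,2]>.08)
        m=cv2.erode((top&~yel&(P[...,2]>.093)&(hsv[...,2]>90)).astype('u1'),np.ones((3,3)))
        n,l,st,_=cv2.connectedComponentsWithStats(m);m=l==1+st[1:,4].argmax()
        q=P[m];A=np.c_[q[:,:2],np.ones(len(q))];k=np.linalg.lstsq(A,q[:,2],rcond=None)[0]
        print('hatch n',len(q),'rect',cv2.minAreaRect(q[:,:2].astype('f4')),'slope',np.hypot(*k[:2]).round(3),'updir',np.degrees(np.arctan2(k[1],k[0])).round(1),'z',np.percentile(q[:,2],[2,50,98]).round(3), 'res',np.std(q[:,2]-A@k).round(4))
        b=P[top];r=cv2.minAreaRect(b[:,:2].astype('f4'));print('  body',r)
        yy=P[top&yel];print('  yellow z',np.median(yy[:,2]).round(3),'centroid',yy[:,:2].mean(0).round(3),'yelrect',cv2.minAreaRect(yy[:,:2].astype('f4')))
E
python3 - <<'E'
from h import *
d=np.load('pics/top0.npz');P=world(d)
c=[P[240,208,:2],P[230,314,:2],P[193,420,:2]];print(c);measure(d,c)
print('scene');measure(np.load('pics/scene0.npz'),c)
E
```

```text
[array([0.49794301, 0.25663612]), array([0.50278523, 0.0257468 ]), array([ 0.57725759, -0.22220847])]
hatch n 1284 rect ((0.5261850357055664, 0.27068769931793213), (0.06399307399988174, 0.1111842468380928), 82.36924743652344) slope 0.379 updir 171.6 z [0.101 0.122 0.141] res 0.0018
  body ((0.5063381195068359, 0.2729725241661072), (0.08797666430473328, 0.20092007517814636), 82.14171600341797)
  yellow z 0.089 centroid [0.484 0.27 ] yelrect ((0.5069035291671753, 0.2733992338180542), (0.08785279095172882, 0.1998044103384018), 82.45906829833984)
hatch n 1275 rect ((0.5294272303581238, 0.031821705400943756), (0.111604705452919, 0.06422929465770721), 5.8861846923828125) slope 0.376 updir -173.8 z [0.101 0.122 0.142] res 0.0018
  body ((0.5098243355751038, 0.0295943021774292), (0.20135731995105743, 0.08762799948453903), 6.055647373199463)
  yellow z 0.089 centroid [0.488 0.027] yelrect ((0.5101170539855957, 0.029273752123117447), (0.1993235945701599, 0.08547444641590118), 6.081814289093018)
hatch n 1262 rect ((0.5947248935699463, -0.23076559603214264), (0.06453753262758255, 0.1195030212402
[... 1003 characters left out ...]
92080688, 0.026939328759908676), (0.20255696773529053, 0.08909890055656433), 5.969757556915283)
  yellow z 0.087 centroid [0.534 0.004] yelrect ((0.5163214802742004, 0.023756183683872223), (0.1975695788860321, 0.08176104724407196), 7.196566581726074)
hatch n 1407 rect ((0.5990554094314575, -0.23296119272708893), (0.0652584582567215, 0.12290943413972855), 77.3736801147461) slope 0.003 updir -5.0 z [0.097 0.101 0.104] res 0.0019
  body ((0.5848992466926575, -0.23011282086372375), (0.0878145694732666, 0.2035312056541443), 77.29137420654297)
  yellow z 0.089 centroid [ 0.6   -0.234] yelrect ((0.5873504877090454, -0.23150625824928284), (0.08533423393964767, 0.19813530147075653), 77.2891845703125)
```

Buses 1 and 2 are open (slope about 0.37) and bus 3 is shut (level, top at about 0.10), so I leave bus 3 alone. The press points are bus 1 at (0.500, 0.272) and bus 2 at (0.5035, 0.027). First I move above bus 1 with the fingers closed.

```bash
python3 -m jog '[{"claw":0,"dx":-324,"dy":-183,"dz":0},{"claw":0,"dx":-324,"dy":-183,"dz":0},{"claw":0,"dx":-324,"dy":-183,"dz":0},{"claw":0,"dx":-324,"dy":-183,"dz":0},{"claw":0,"dx":-324,"dy":-183,"dz":0},{"claw":0,"dx":-324,"dy":-183,"dz":0},{"claw":0,"dx":-324,"dy":-183,"dz":0},{"claw":0,"dx":-324,"dy":-183,"dz":0},{"claw":0,"dx":-324,"dy":-183,"dz":0},{"claw":0,"dx":-324,"dy":-183,"dz":0},{"claw":0,"dx":-324,"dy":-183,"dz":0},{"claw":0,"dx":-324,"dy":-183,"dz":0},{"claw":0,"dx":-324,"dy":-183,"dz":0},{"claw":0,"dx":-324,"dy":-183,"dz":0}]' 20
```

```text
$[0]: bad value
```

```bash
python3 -m jog '[{"claw":0,"dx":-324,"dy":-183,"dz":0,"spin":0},{"claw":0,"dx":-324,"dy":-183,"dz":0,"spin":0},{"claw":0,"dx":-324,"dy":-183,"dz":0,"spin":0},{"claw":0,"dx":-324,"dy":-183,"dz":0,"spin":0},{"claw":0,"dx":-324,"dy":-183,"dz":0,"spin":0},{"claw":0,"dx":-324,"dy":-183,"dz":0,"spin":0},{"claw":0,"dx":-324,"dy":-183,"dz":0,"spin":0},{"claw":0,"dx":-324,"dy":-183,"dz":0,"spin":0},{"claw":0,"dx":-324,"dy":-183,"dz":0,"spin":0},{"claw":0,"dx":-324,"dy":-183,"dz":0,"spin":0},{"claw":0,"dx":-324,"dy":-183,"dz":0,"spin":0},{"claw":0,"dx":-324,"dy":-183,"dz":0,"spin":0},{"claw":0,"dx":-324,"dy":-183,"dz":0,"spin":0},{"claw":0,"dx":-324,"dy":-183,"dz":0,"spin":0}]' 20
```

```text
time: 1.27
position: [0.4981, 0.2736, 0.2363]
tool_rot: [-0.72, -3.057, -0.0]
ft_force: [0.3, -0.4, -0.2]
grip_width: 0.048
grip_force: 0.0
```

```bash
python3 -m jog '[{"claw":0,"dx":0,"dy":0,"dz":25,"spin":0},{"claw":0,"dx":0,"dy":0,"dz":50,"spin":0},{"claw":0,"dx":0,"dy":0,"dz":70,"spin":0},{"claw":0,"dx":0,"dy":0,"dz":82,"spin":0},{"claw":0,"dx":0,"dy":0,"dz":90,"spin":0},{"claw":0,"dx":0,"dy":0,"dz":96,"spin":0},{"claw":0,"dx":0,"dy":0,"dz":102,"spin":0},{"claw":0,"dx":0,"dy":0,"dz":108,"spin":0},{"claw":0,"dx":0,"dy":0,"dz":114,"spin":0},{"claw":0,"dx":0,"dy":0,"dz":120,"spin":0},{"claw":0,"dx":0,"dy":0,"dz":124,"spin":0},{"claw":0,"dx":0,"dy":0,"dz":126,"spin":0},{"claw":0,"dx":0,"dy":0,"dz":126,"spin":0},{"claw":0,"dx":0,"dy":0,"dz":126,"spin":0}]'
```

```text
time: 2.43
position: [0.4993, 0.2718, 0.1107]
tool_rot: [0.725, 3.057, 0.0]
ft_force: [-0.2, 1.3, 1.8]
grip_width: 0.006
grip_force: 1.1
```

Contact is 1.8 N at TCP z 0.1107, so I step down until the stop is firm.

```bash
python3 -m jog '[{"claw":0,"dx":0,"dy":0,"dz":1,"spin":0},{"claw":0,"dx":0,"dy":0,"dz":2,"spin":0},{"claw":0,"dx":0,"dy":0,"dz":3,"spin":0},{"claw":0,"dx":0,"dy":0,"dz":4,"spin":0},{"claw":0,"dx":0,"dy":0,"dz":4,"spin":0},{"claw":0,"dx":0,"dy":0,"dz":4,"spin":0}]'
```

```text
time: 2.93
position: [0.4994, 0.2719, 0.1078]
tool_rot: [0.725, 3.056, 0.001]
ft_force: [-3.2, -0.3, 8.5]
grip_width: 0.01
grip_force: 4.3
```

At the stop with 8.5 N. I go 1 mm deeper for certainty, then lift in a separate call.

```bash
python3 -m jog '[{"claw":0,"dx":0,"dy":0,"dz":0.5,"spin":0},{"claw":0,"dx":0,"dy":0,"dz":1,"spin":0},{"claw":0,"dx":0,"dy":0,"dz":1,"spin":0}]'; python3 -m jog '[{"claw":0,"dx":0,"dy":0,"dz":-4,"spin":0},{"claw":0,"dx":0,"dy":0,"dz":-10,"spin":0},{"claw":0,"dx":0,"dy":0,"dz":-25,"spin":0},{"claw":0,"dx":0,"dy":0,"dz":-55,"spin":0},{"claw":0,"dx":0,"dy":0,"dz":-90,"spin":0},{"claw":0,"dx":0,"dy":0,"dz":-130,"spin":0},{"claw":0,"dx":0,"dy":0,"dz":-130,"spin":0},{"claw":0,"dx":0,"dy":0,"dz":-130,"spin":0}]'
python3 - <<'E'
from bench import *
from h import *
s=get_state();print(s['position'])
w=np.array([.5035,.027,s['position'][2]])-s['position']
from scipy.spatial.transform import Rotation as R
print('delta mm',R.from_rotvec(s['tool_rot']).inv().apply(w)*1000)
d=get_image('scene');cv2.imwrite('pics/s1.png',d['frame'][:,:,::-1])
measure(d,[(.498,.257),(.503,.026),(.577,-.222)])
E
```

```text
time: 3.18
position: [0.4995, 0.2719, 0.1074]
tool_rot: [0.725, 3.056, 0.001]
ft_force: [-5.3, -1.4, 12.5]
grip_width: 0.008
grip_force: 6.1
time: 3.85
position: [0.501, 0.272, 0.2385]
tool_rot: [0.725, 3.052, 0.006]
ft_force: [0.8, 0.0, -1.5]
grip_width: 0.007
grip_force: 0.0
[0.50100391 0.27198761 0.23846061]
delta mm [-112.40052905 -217.69445089   -0.63680761]
hatch n 730 rect ((0.523276686668396, 0.2681426405906677), (0.06496304273605347, 0.12240032106637955), 82.65219116210938) slope 0.009 updir -37.1 z [0.096 0.1   0.105] res 0.002
  body ((0.5095360279083252, 0.269988089799881), (0.21099428832530975, 0.1828536093235016), 26.43138885498047)
  yellow z 0.089 centroid [0.489 0.253] yelrect ((0.5118908882141113, 0.27162227034568787), (0.20243379473686218, 0.11538954079151154), 0.2624216377735138)
hatch n 1209 rect ((0.5332059264183044, 0.02912762761116028), (0.11235485225915909, 0.06635548174381256), 6.707663536071777) slope 0.373 updir -173.1 z [0.101 0.122 0.142] res 0.0023
  body ((0.5129468441009521, 0.026551421731710434), (0.203543558716774, 0.08897377550601959), 6.0417633056640625)
  yellow z 0.086 centroid [0.526 0.004] yelrect ((0.5154188871383667, 0.021912693977355957), (0.19902701675891876, 0.08225713670253754), 8.11989688873291)
hatch n 1405 rect ((0.5986791253089905, -0.23338957130908966), (0.06500354409217834, 0.12209804356098175), 77.41419219970703) slope 0.007 updir -55.4 z [0.097 0.101 0.104] res 0.0019
  body ((0.5842762589454651, -0.22996854782104492), (0.08777780830860138, 0.20404057204723358), 77.29027557373047)
  yellow z 0.089 centroid [ 0.603 -0.232] yelrect ((0.5872373580932617, -0.23084275424480438), (0.0855012834072113, 0.19777928292751312), 77.18628692626953)
```

View pics/s1.png

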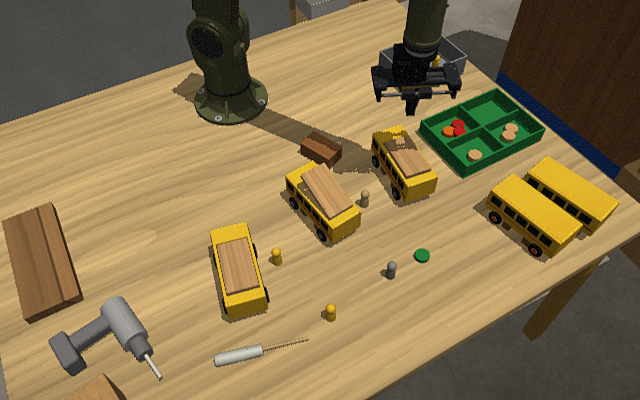

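Bus 1 at (405,160) is now level (slope 0.009, z 0.100) and stays shut. Bus 2 at (325,195) is still open and bus 3 at (238,265) is shut. Now I do bus 2.

```bash
python3 -m jog '[{"claw":0,"dx":-112,"dy":-218,"dz":0,"spin":0},{"claw":0,"dx":-112,"dy":-218,"dz":0,"spin":0},{"claw":0,"dx":-112,"dy":-218,"dz":0,"spin":0},{"claw":0,"dx":-112,"dy":-218,"dz":0,"spin":0},{"claw":0,"dx":-112,"dy":-218,"dz":0,"spin":0},{"claw":0,"dx":-112,"dy":-218,"dz":0,"spin":0},{"claw":0,"dx":-112,"dy":-218,"dz":0,"spin":0},{"claw":0,"dx":-112,"dy":-218,"dz":0,"spin":0},{"claw":0,"dx":-112,"dy":-218,"dz":0,"spin":0},{"claw":0,"dx":-112,"dy":-218,"dz":0,"spin":0},{"claw":0,"dx":-112,"dy":-218,"dz":0,"spin":0},{"claw":0,"dx":-112,"dy":-218,"dz":0,"spin":0}]'
```

```text
time: 4.9
position: [0.5013, 0.0279, 0.2351]
tool_rot: [-0.721, -3.057, 0.001]
ft_force: [-0.5, -0.4, -0.2]
grip_width: 0.0
grip_force: 0.0
```

```bash
python3 -m jog '[{"claw":0,"dx":0,"dy":0,"dz":25,"spin":0},{"claw":0,"dx":0,"dy":0,"dz":50,"spin":0},{"claw":0,"dx":0,"dy":0,"dz":70,"spin":0},{"claw":0,"dx":0,"dy":0,"dz":82,"spin":0},{"claw":0,"dx":0,"dy":0,"dz":90,"spin":0},{"claw":0,"dx":0,"dy":0,"dz":96,"spin":0},{"claw":0,"dx":0,"dy":0,"dz":102,"spin":0},{"claw":0,"dx":0,"dy":0,"dz":108,"spin":0},{"claw":0,"dx":0,"dy":0,"dz":114,"spin":0},{"claw":0,"dx":0,"dy":0,"dz":120,"spin":0},{"claw":0,"dx":0,"dy":0,"dz":124,"spin":0},{"claw":0,"dx":0,"dy":0,"dz":126,"spin":0},{"claw":0,"dx":0,"dy":0,"dz":127,"spin":0},{"claw":0,"dx":0,"dy":0,"dz":128,"spin":0},{"claw":0,"dx":0,"dy":0,"dz":129,"spin":0},{"claw":0,"dx":0,"dy":0,"dz":129,"spin":0},{"claw":0,"dx":0,"dy":0,"dz":129,"spin":0}]'
```

```text
time: 6.32
position: [0.5013, 0.0266, 0.1076]
tool_rot: [-0.725, -3.056, -0.001]
ft_force: [-4.5, -1.0, 9.5]
grip_width: 0.008
grip_force: 4.8
```

Firm stop again with 9.5 N. I go 0.7 mm deeper, lift well clear, move aside and check.

```bash
python3 -m jog '[{"claw":0,"dx":0,"dy":0,"dz":0.4,"spin":0},{"claw":0,"dx":0,"dy":0,"dz":0.7,"spin":0},{"claw":0,"dx":0,"dy":0,"dz":0.7,"spin":0}]'; python3 -m jog '[{"claw":0,"dx":0,"dy":0,"dz":-4,"spin":0},{"claw":0,"dx":0,"dy":0,"dz":-10,"spin":0},{"claw":0,"dx":0,"dy":0,"dz":-25,"spin":0},{"claw":0,"dx":0,"dy":0,"dz":-55,"spin":0},{"claw":0,"dx":0,"dy":0,"dz":-90,"spin":0},{"claw":0,"dx":0,"dy":0,"dz":-130,"spin":0},{"claw":0,"dx":0,"dy":0,"dz":-150,"spin":0},{"claw":0,"dx":0,"dy":0,"dz":-150,"spin":0},{"claw":0,"dx":0,"dy":0,"dz":-150,"spin":0},{"claw":0,"dx":0,"dy":0,"dz":-150,"spin":0},{"claw":0,"dx":0,"dy":0,"dz":-150,"spin":0},{"claw":0,"dx":0,"dy":0,"dz":-150,"spin":0}]'
python3 - <<'E'
from bench import *
from h import *
d=get_image('scene');cv2.imwrite('pics/s2.png',d['frame'][:,:,::-1])
measure(d,[(.498,.257),(.503,.026),(.577,-.222)])
s=get_state();print(s['position'],s['ft_force'],s['time'])
E
```

```text
time: 6.57
position: [0.5013, 0.0267, 0.1073]
tool_rot: [-0.725, -3.056, -0.001]
ft_force: [-6.0, -0.8, 11.6]
grip_width: 0.005
grip_force: 6.1
time: 7.57
position: [0.5007, 0.0266, 0.2543]
tool_rot: [-0.724, -3.054, 0.002]
ft_force: [-0.2, 0.2, 0.1]
grip_width: 0.004
grip_force: 0.0
hatch n 846 rect ((0.5227850675582886, 0.26792559027671814), (0.06709887087345123, 0.12213754653930664), 83.857666015625) slope 0.008 updir -30.3 z [0.096 0.1   0.105] res 0.0021
  body ((0.5096290707588196, 0.270027220249176), (0.08980510383844376, 0.2028968632221222), 82.4696273803711)
  yellow z 0.086 centroid [0.528 0.245] yelrect ((0.5117618441581726, 0.268232524394989), (0.08435732871294022, 0.19713017344474792), 81.9352035522461)
hatch n 938 rect ((0.5265675783157349, 0.028619498014450073), (0.1210370808839798, 0.06551842391490936), 5.83999490737915) slope 0.009 updir -41.8 z [0.097 0.101 0.104] res 0.0019
  body ((0.5110265016555786, 0.031032852828502655), (0.21505708992481232, 0.16366326808929443), 29.65059471130371)
  yellow z 0.09 centroid [0.485 0.007] yelrect ((0.5153561234474182, 0.021499406546354294), (0.19839298725128174, 0.09215067327022552), 6.0422234535217285)
hatch n 1388 rect ((0.5993543863296509, -0.23331207036972046), (0.06469661742448807, 0.12173262983560562), 77.26358795166016) slope 0.004 updir -6.7 z [0.097 0.101 0.104] res 0.0018
  body ((0.5850304365158081, -0.23005123436450958), (0.08782089501619339, 0.2034195214509964), 77.54019165039062)
  yellow z 0.089 centroid [ 0.6   -0.233] yelrect ((0.5875998735427856, -0.23163056373596191), (0.0857512578368187, 0.1978686898946762), 76.90940856933594)
[0.50076237 0.02658857 0.25446673] [0.44513379 0.04971845 0.1686102 ] 7.6167
```

View pics/s2.png

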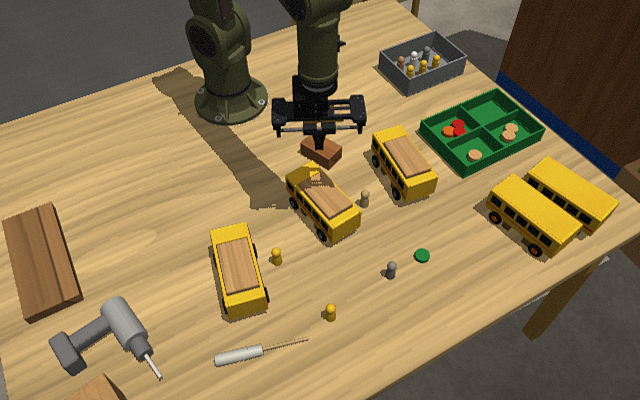

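All three hatches, at (405,155), (325,195) and (238,265), are level at z of about 0.10. The robot is clear and touching nothing.

```bash
python3 -c "
from bench import *
print(close_job())"
```

```text
the job is handed in; nothing more can be done
None
```

The two open hatches were each pressed to their stop and stayed shut, the already-shut one was never touched, and all three were level when I handed the job in at about 7.6 s.

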